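# Shut down and unload the cartridge warmer

## Task

We are closing up. First turn the thermostat dial on the cartridge warmer all the way anticlockwise to its off stop; then unload the warmer by type: lay the sealant cartridge lengthwise in the long tray, beside the cartridge already there, and the small glue tube flat in the short tray, beside the tube already there. Set them down gently rather than dropping them, and leave the stock in the trays and the other things on the counter where they are.

Things in the scene. Friction and masses are not known exactly. Their poses are not given: they have to be found in the camera images.
- warmer: cartridge warmer, fixed, grey steel, 284 (x) x 290 (y) x 90 high; origin centre of underside, x to its back. Front: console face sloping up to the back at 28 deg, dial at y -0.06. Behind it an open bed: inside x -0.056 to 0.130, y +-0.131, floor z 0.050, walls to 0.090. Things lie across it (along y) on 8 mm rods (tops z 0.055) in two lanes, x -0.003 and 0.077; which lane holds which varies
- thermostat (a joint): angle of the thermostat dial, rad: 0 = off, fully anticlockwise against its stop (pointer lower left, half past seven); grows clockwise as seen looking at the console, to 4.71 at the other stop. Starts between 1.3 and 2.7. Friction about 0.05 N m; it stays where it is left
- dial_grip (a point): on the dial's axis, 20 mm above the sloping face, at mid-height of its black finger bar: 44 long, 13 thick, from 9.5 to 31 mm above the face, on a 50 mm round skirt (below 9.5 mm). The frame turns with the dial: z = dial axis, out of the face (28 deg from vertical, leaning to the robot); x = along the bar to its white pointer end; y = across the bar (the 13 mm grasp)
- cartridge_mid (a point): middle of the white-ended sealant cartridge lying in the warmer: cylinder 235 long, 51 diameter, 0.27 to 0.5 kg. On its axis, halfway along; x = along its axis. At the start 77.8 mm above the counter, across the warmer
- glue_tube_mid (a point): centre of the small flat glue tube lying in the warmer: 130 long (x) x 40 wide (y) x 29 high (z), 0.05 kg, rigid. At the start 69.5 mm above the counter, across the warmer
- long_tray: long low open tray, grey plastic, fixed, 280 long (x, away from the robot) x 180 wide (y) x 38 high, walls and floor 5. Origin: centre of underside. Floor ribs (tops z 0.010) form two cradles along x: at y -0.050 (holds the stock cartridge) and y +0.027 (free). A cartridge lying in one has its axis at z 0.0328. Stands left or right of the warmer
- short_tray: short low open tray, grey plastic, fixed, 190 long (x, away from the robot) x 180 wide (y) x 38 high, walls and floor 5, flat floor. Origin: centre of underside. The stock tube lies along x at about y -0.055; y -0.03 to +0.08 is free. Stands on the warmer's other side
- stock_cartridge_mid (a point): middle of the cartridge already in the long tray (like the one in the warmer); leave it
- stock_tube_mid (a point): middle of the glue tube already in the short tray (like the one in the warmer); leave it
- tape_measure: tape measure, 76x74x34, on the counter in front of the warmer; origin at its underside; leave it
- masking_roll: masking tape roll lying flat, 96 across, 30 high, in front of the warmer; origin centre of its underside; leave it
- kraft_carton: small kraft carton 50x70x55 in front of the warmer; origin centre of its underside; leave it
- cartridge: the same sealant cartridge; origin 25 mm off its axis, under the middle as it lay
- glue_tube: the same glue tube; origin at the middle of its underside

How it is judged:
On the way:
1. the thermostat dial is at its off stop while cartridge and tube still lie in the warmer (value of joint thermostat below 0.09 rad and distance of each of cartridge_mid, glue_tube_mid from where it was at the start of the episode below 0.03 m), for 0.2 s.
At the end, for the whole second after the job is handed in: Dial within 0.09 rad of its off stop; cartridge at rest in the long tray beside the stock cartridge (axis under 45 mm high, within 35 mm of the middle lengthwise, 0.2 rad along the tray); glue tube flat (0.2 rad) and at rest on the short tray's floor beside the stock tube (centre under 35 mm) (value of joint thermostat below 0.09 rad and x of cartridge_mid in the frame of long_tray between -0.035 and 0.035 m and y of cartridge_mid in the frame of long_tray between -0.02 and 0.075 m and z of cartridge_mid in the frame of long_tray below 0.045 m and angle between the x axis of cartridge_mid and the x axis of long_tray, either way round below 0.2 rad and x of glue_tube_mid in the frame of short_tray between -0.06 and 0.06 m and y of glue_tube_mid in the frame of short_tray between -0.04 and 0.075 m and z of glue_tube_mid in the frame of short_tray below 0.035 m and angle between glue_tube_mid's own z axis and vertical below 0.2 rad and linear speed of each of cartridge, glue_tube below 0.03 m/s); the robot touches nothing.
It fails at once if cartridge or tube thrown or dropped (faster than 1.0 m/s, a fall of 5 cm) (linear speed of any of cartridge, glue_tube above 1 m/s).
It fails at once if stock in the trays displaced by more than 20 mm (distance of any of stock_cartridge_mid, stock_tube_mid from where it was at the start of the episode above 0.02 m).
It fails at once if tape measure, masking tape or kraft carton displaced by more than 20 mm (distance of any of tape_measure, masking_roll, kraft_carton from where it was at the start of the episode above 0.02 m).
It also fails if it takes over 72 s, if anything falls off the work surface, if the arm or the gripper's body presses on something with over 40 N, if the wrist force passes 120 N, or if a joint passes its speed limit or range.

## Robot

A 7-joint arm with a two-finger parallel gripper is mounted at the origin on a cart in front of the work surface, level with it; the furniture and walls round the work are solid. World frame = base frame: x ahead of the robot, y to its left, z up, the work surface at z = 0. Lengths are in m, angles in rad, forces in N, time in s.
With the tool pointing down it reaches from about 0.4 to 0.85 m from the base axis. Payload 10.4 kg.
Tool frame: the origin (TCP) lies midway between the tips of the shut fingers; the grasp point (between the pads) lies 19 mm behind it (manip.tcp_to_grasp is the distance from the TCP to the grasp point, in m); z points along the fingers, y is the line along which they close (so a half turn about z gives the same grasp; the last joint's range is limited). The gripper opens to 85 mm and grips with 20 to 120 N. Pads are 22 mm wide; open, the fingers measure 114 mm over their backs; the gripper's body (76 mm by 85 mm) begins 54 mm behind the grasp point. The pads swing forward as they close: fully open they stand 13 mm farther back than shut.
Start: joints at [-1.219, 0.332, -0.065, 1.46, 0.022, 1.35, -0.088], TCP at [0.229, 0.582, 0.231] pointing down, gripper open.
Joint ranges: [-2.6, 2.6], [-0.5, 2.12], [-1.47, 1.34], [0.16, 2.42], [-1.27, 4.41], [0.06, 2.06], [-2.6, 2.6]. Speed limits (rad/s): [2.22, 2.22, 2.79, 2.79, 3.14, 3.14, 3.14].

## Interface

Orientations are given as a unit quaternion [x, y, z, w].
In Python, from workcell import manip gives the robot as it stands.
- The arm moves only by the shell command python3 -m jog 'ROWS' [FORCE]. ROWS is a JSON object of lists of equal length, an entry for each row: "offset": the shift along the world's x, y, z in m, a list of three; "yaw": the turn about the world's z in degrees; "jaw": the closure, from 0 (fully open) to 1 (shut). A call has 1 to 20 rows; each row shifts and turns the commanded pose from where the row before left it; what a row does not reach is not made up. A row lasts 1/12 s, in which the tool goes at most 41.7 mm and 7.16 degrees, less where a joint would pass 70% of its speed; a pose out of reach is approached as far as the arm can. A call is refused whole if a number of a shift passes 0.0417 or a number of a turn 7.16, either way. A call with a gripper value outside its range is refused whole. The fingers move at their own pace and stop on an object; FORCE is the grip in N (left out, the last holds). Time passes only in rows, so rows that do not move let the fingers close. It gives the time, the measured TCP pose, the force, the opening and the grip force at its end, in the units of the state.
- manip.get_obs(): the state, without advancing time (a new reading comes with each control period).
- manip.camera(name): name is "scene" or "side" or "wrist"; returns a dict with "frame" (420x560x3 uint8, red, green, blue), "camera_matrix" (3x3 intrinsics, pixels), "eye" and "attitude" of the camera in the world; the wrist camera has in their place "hand_eye" (4x4, takes a point from camera to tool coordinates, whose origin is the TCP and whose axes are the flange's). Camera axes: x right, y up, looking along -z (the intrinsics and any distortion apply to the point x, -y, -z); pixel columns grow to the right and rows downward; lengths in m; the calibration is good to about 2 mm. A picture is of the moment at which its call begins: read the wrist's pose just before it. There is no depth.
- manip.hand_in(): hands the job in; it is judged then, once.
Trained networks look in a picture, given as the dict that the camera call returned (one of the last four; its "shot" number tells which), for a name from the list of things; names that differ only in an ending like _2 or _b are one class to them, and where a whole thing is asked for, a point or a joint stands for the part that bears it (a point fixed in the world has none). Each returns a list of dicts, best first, with "score" (0 to 1); they miss things now and then, are a little off and sometimes report something else, mostly with a low value. They report only what shows in the picture. A call takes as long as a camera call.
- manip.masks_of(picture, name): "region" (420x560 bool, what is visible of it).
- manip.tip_of(picture, name): "at" ([x, y, z] in m, in world coordinates, good to about 4 mm: a listed point, or the origin of a listed thing).
The state is a dict: "clock": time; "joint_pos": joint angles; "joint_velocities": joint speeds; "tau": joint torques, N m; "position": TCP position; "ee_rot": TCP orientation; "ft_force": force on the tool from outside, world axes, zero at the start; "torque": the same for the moment, N m; "grip_width": opening from 0.0 (shut) to 1.0 (fully open); "grasp_force": force on a finger pad.
Only numpy, scipy, OpenCV 4.12 (cv2) and the standard library are available. Lean on these libraries where they do the work, as an engineer would, in place of code of your own. Each camera call takes 0.05 s, during which the arm holds its last target. There are 200 camera calls.

## Working session

There is one attempt and no reset: what is moved stays moved. The work goes in short steps, Python scripts to look and compute and a shell command to move; the robot and the scene stay as the last step left them, time stands still between calls to the robot, and variables do not carry over. Pictures are saved under pics/ and viewed, at most 10 in all, crops included, and the job is handed in when it is done.

```bash
ls; mkdir -p pics; cat > h.py <<'E'
import numpy as np,cv2
from workcell import manip
def best(p,names):
    for n in names:
        r=manip.tip_of(p,n)
        print(n,[(np.round(q["at"],3).tolist(),round(q["score"],2)) for q in r[:2]])
def save(p,f): cv2.imwrite("pics/"+f,p["frame"][:,:,::-1])
def st():
    o=manip.get_obs(); print({k:np.round(o[k],3).tolist() for k in("clock","position","ee_rot","joint_pos","ft_force","grip_width","grasp_force")})
E
python3 - <<'E'
from h import *
st()
N=["warmer","dial_grip","cartridge_mid","glue_tube_mid","long_tray","short_tray","stock_cartridge_mid","stock_tube_mid","tape_measure","masking_roll","kraft_carton"]
for c in("scene","side"):
    p=manip.camera(c); save(p,c+"0.png"); print(c,p["eye"]); best(p,N)
print(manip.tcp_to_grasp)
E
```

```text
pics
{'clock': 0.0, 'position': [0.229, 0.581, 0.231], 'ee_rot': [0.186, 0.982, -0.001, -0.0], 'joint_pos': [-1.219, 0.333, -0.065, 1.461, 0.022, 1.35, -0.088], 'ft_force': [-0.007, -0.241, -0.47], 'grip_width': 0.995, 'grasp_force': 0.0}
scene [-0.11553215 -0.44412242  0.95405189]
warmer [([0.586, -0.064, -0.0], 0.55)]
dial_grip [([0.468, -0.115, 0.089], 0.69)]
cartridge_mid [([0.585, -0.062, 0.079], 0.82)]
glue_tube_mid [([0.661, -0.072, 0.069], 0.68)]
long_tray [([0.534, -0.387, 0.002], 0.65)]
short_tray [([0.5, 0.292, 0.001], 0.58), ([0.515, 0.237, 0.022], 0.31)]
stock_cartridge_mid [([0.529, -0.443, 0.035], 0.94)]
stock_tube_mid [([0.516, 0.235, 0.022], 0.87)]
tape_measure [([0.36, -0.182, -0.002], 0.84), ([0.37, 0.102, 0.001], 0.48)]
masking_roll [([0.374, -0.009, -0.003], 0.63), ([0.512, 0.237, 0.019], 0.27)]
kraft_carton [([0.371, 0.102, 0.001], 0.8)]
side [ 0.30702315 -1.2209432   0.67206218]
warmer [([0.588, -0.066, -0.003], 0.57)]
dial_grip [([0.472, -0.116, 0.088], 0.77)]
cartridge_mid [([0.584, -0.059, 0.078], 0.64)]
glue_tube_mid [([0.663, -0.066, 0.068], 0.73)]
long_tray [([0.533, -0.39, -0.001], 0.64)]
short_tray [([0.502, 0.287, -0.002], 0.89)]
stock_cartridge_mid [([0.529, -0.437, 0.031], 0.98), ([0.512, 0.238, 0.022], 0.21)]
stock_tube_mid [([0.511, 0.231, 0.023], 0.43)]
tape_measure [([0.356, -0.182, -0.004], 0.77)]
masking_roll [([0.373, -0.006, -0.003], 0.79)]
kraft_carton [([0.375, 0.107, 0.002], 0.57)]
0.0187
```

View pics/scene0.png

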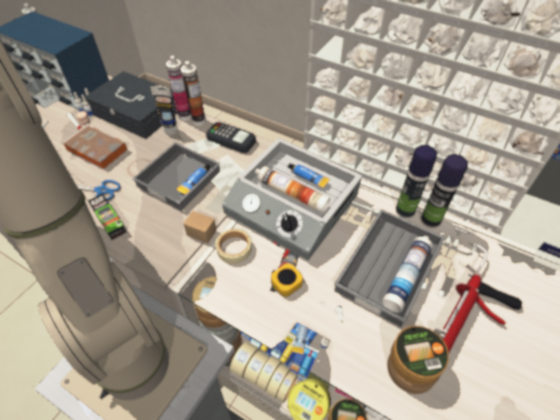

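View pics/side0.png

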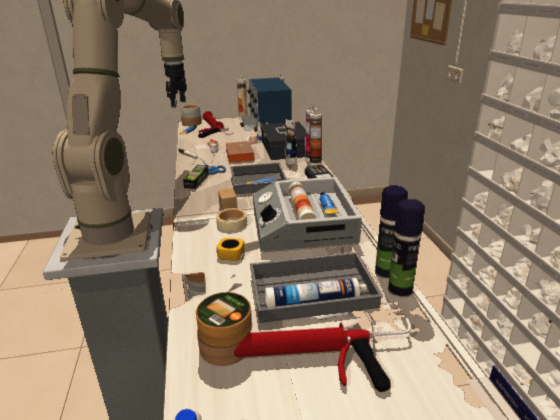

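The scene view shows the dial at about (290,222), the cartridge in the front lane and the tube in the back lane. The long tray is on the right with its stock at about (408,272), and the short tray is on the left. I'll move over the console to look closer.

```bash
python3 -m jog '{"offset":[[0.012,-0.039,0.004],[0.012,-0.039,0.004],[0.012,-0.039,0.004],[0.012,-0.039,0.004],[0.012,-0.039,0.004],[0.012,-0.039,0.004],[0.012,-0.039,0.004],[0.012,-0.039,0.004],[0.012,-0.039,0.004],[0.012,-0.039,0.004],[0.012,-0.039,0.004],[0.012,-0.039,0.004],[0.012,-0.039,0.004],[0.012,-0.039,0.004],[0.012,-0.039,0.004],[0.012,-0.039,0.004],[0.012,-0.039,0.004],[0,0,0]],"yaw":[-5,-5,-5,-5,-5,-5,-5,-5,-5,-5,-5,-5,-5,-5,-5,-5,-5,0],"jaw":[0,0,0,0,0,0,0,0,0,0,0,0,0,0,0,0,0,0]}'
python3 - <<'E'
from h import *
st()
p=manip.camera("wrist"); save(p,"w1.png"); print(np.round(p["hand_eye"],3).tolist())
best(p,["dial_grip","cartridge_mid","glue_tube_mid","warmer"])
E
```

```text
clock: 2.7
position: [0.4337, -0.0889, 0.3006]
ee_rot: [0.806, 0.592, 0.001, 0.001]
ft_force: [0.1, 0.2, 0.3]
grip_width: 1.001
grasp_force: 0.0
{'clock': 2.7, 'position': [0.434, -0.089, 0.301], 'ee_rot': [0.806, 0.592, 0.001, 0.001], 'joint_pos': [-0.585, -0.177, 0.61, 1.827, 0.103, 1.458, -0.296], 'ft_force': [0.075, 0.225, 0.325], 'grip_width': 1.001, 'grasp_force': 0.0}
[[0.001, 0.957, 0.29, 0.074], [1.0, -0.001, -0.001, 0.001], [-0.0, 0.29, -0.957, -0.143], [0.0, 0.0, 0.0, 1.0]]
dial_grip [([0.462, -0.116, 0.084], 0.91), ([0.664, -0.072, 0.055], 0.38)]
cartridge_mid [([0.585, -0.062, 0.079], 0.66)]
glue_tube_mid [([0.666, -0.069, 0.069], 0.66)]
warmer [([0.586, -0.063, -0.001], 0.85)]
```

View pics/w1.png

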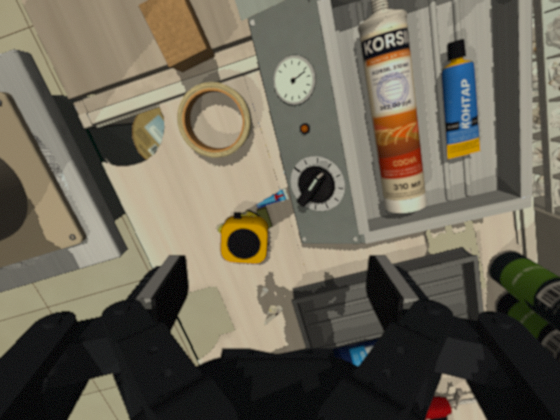

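The wrist view shows the dial at about (316,186), with its bar running from (300,203) to (325,170). The cartridge axis runs from (382,10) to (405,210). Next I'll enlarge the dial and work out the angles.

```bash
cat >> h.py <<'E'
from scipy.spatial.transform import Rotation as R
def wcam(p,o):
    H=np.eye(4);H[:3,:3]=R.from_quat(o["ee_rot"]).as_matrix();H[:3,3]=o["position"]
    return H@np.array(p["hand_eye"]),np.array(p["camera_matrix"])
def p2w(T,K,uv,n,d):
    "pixels onto the plane n.x=d"
    uv=np.atleast_2d(uv).astype(float)
    r=np.c_[uv,np.ones(len(uv))]@np.linalg.inv(K).T*[1,-1,-1]@T[:3,:3].T
    return T[:3,3]+r*((d-T[:3,3]@n)/(r@n))[:,None]
def w2p(T,K,X):
    c=(np.atleast_2d(X)-T[:3,3])@T[:3,:3]*[1,-1,-1]@K.T
    return c[:,:2]/c[:,2:]
E
python3 - <<'E'
from h import *
o=manip.get_obs(); p=manip.camera("wrist"); T,K=wcam(p,o)
c=cv2.resize(p["frame"][140:235,270:365],None,fx=6,fy=6,interpolation=cv2.INTER_CUBIC); cv2.imwrite("pics/dial.png",c[:,:,::-1])
z=np.array([0,0,1.])
for nm in("cartridge","glue_tube","warmer"):
    m=manip.masks_of(p,nm)[0]; ys,xs=np.nonzero(m["region"])
    zz={"cartridge":.0778,"glue_tube":.08,"warmer":.09}[nm]
    W=p2w(T,K,np.c_[xs,ys],z,zz)[:,:2].astype(np.float32)
    r=cv2.minAreaRect(W); l=cv2.fitLine(W,cv2.DIST_L2,0,.01,.01).ravel()
    print(nm,m["score"],np.round(r[0],3),np.round(r[1],3),round(r[2],1),"line deg",np.degrees(np.arctan2(l[1],l[0])).round(1))
print(p["frame"].shape, o["position"])
E
```

```text
cartridge 0.67 [ 0.584 -0.064] [0.246 0.053] 86.5 line deg 86.6
glue_tube 0.79 [ 0.657 -0.071] [0.127 0.039] 87.2 line deg 87.0
warmer 0.61 [ 0.587 -0.067] [0.288 0.286] 86.2 line deg -31.9
(420, 560, 3) [ 0.43262625 -0.08016883  0.29918786]
```

View pics/dial.png

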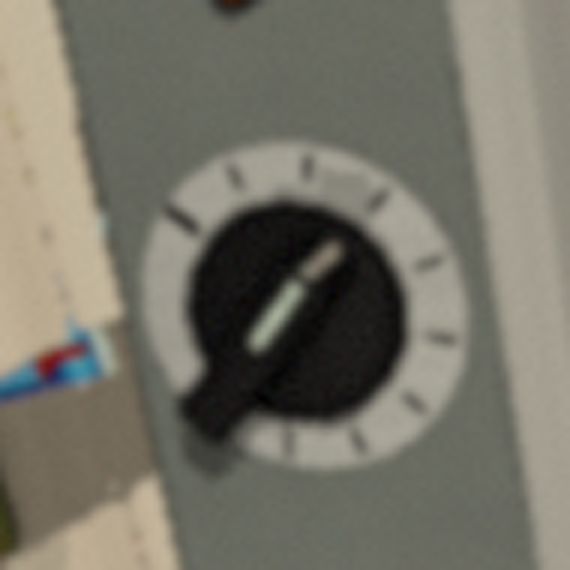

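```bash
python3 - <<'E'
from h import *
o=manip.get_obs(); p=manip.camera("wrist"); T,K=wcam(p,o)
best(p,["dial_grip"])
w=np.radians(-3.5);s=np.radians(28);f=np.array([np.cos(w),np.sin(w),0]);n=-np.sin(s)*f+np.cos(s)*np.array([0,0,1])
u=np.cos(s)*f+np.sin(s)*np.array([0,0,1]); l=np.cross(n,u)
# scan dial position
for g in ([.467,-.116,.087],[.463,-.116,.085],[.470,-.116,.088]):
    g=np.array(g); print(g,"skirt px",w2p(T,K,g-.0105*n).round(1),"expected",np.array([298,312])/6+[270,140])
    q=p2w(T,K,np.array([[205,410],[330,247]])/6+[270,140],n,(g+.011*n)@n)-g
    print("uv ends mm",(np.c_[q@u,q@l]*1e3).round(1))
    d=q[1]-q[0];a=np.arctan2(d@l,d@u);print("alpha",np.degrees(a).round(1),"theta",round(2.356-a,2),"len",np.linalg.norm(d).round(3),"bar yaw horiz",np.degrees(np.arctan2(d[1],d[0])).round(1))
print(o["position"],o["ee_rot"],o["joint_pos"]); M=R.from_quat(o["ee_rot"]).as_matrix();print(M[:,1])
E
```

```text
dial_grip [([0.467, -0.118, 0.087], 0.94)]
[ 0.467 -0.116  0.087] skirt px [[314.5 191.9]] expected [319.66666667 192.        ]
uv ends mm [[ -7.8 -12.9]
 [ 24.8  18.5]]
alpha 44.0 theta 1.59 len 0.045 bar yaw horiz 44.0
[ 0.463 -0.116  0.085] skirt px [[311.2 192.4]] expected [319.66666667 192.        ]
uv ends mm [[ -3.3 -12.7]
 [ 29.3  18.7]]
alpha 44.0 theta 1.59 len 0.045 bar yaw horiz 44.0
[ 0.47  -0.116  0.088] skirt px [[317.  191.5]] expected [319.66666667 192.        ]
uv ends mm [[-11.2 -13.3]
 [ 21.4  18.1]]
alpha 44.0 theta 1.59 len 0.045 bar yaw horiz 44.0
[ 0.43271214 -0.08057725  0.29929702] [ 8.00587173e-01  5.99216301e-01  5.18417337e-05 -2.67432875e-05] [-0.59108032 -0.1791583   0.59808643  1.83209021  0.1010403   1.45858266
 -0.29757967]
[ 9.59449771e-01 -2.81879648e-01  1.93081580e-05]
```

```bash
python3 -m jog '{"offset":[[0.006,-0.006,-0.026],[0.006,-0.006,-0.026],[0.006,-0.006,-0.026],[0.006,-0.006,-0.026],[0.006,-0.006,-0.026],[0.008,-0.004,-0.026],[0,0,0],[0,0,0]],"yaw":[-5,-5,-5,-5,-5,-5,0,0],"jaw":[0.5,0.5,0.5,0.5,0.5,0.5,0.5,0.5]}' 20
python3 - <<'E'
from h import *
st(); p=manip.camera("wrist"); best(p,["dial_grip"])
save(p,"w2.png")
E
```

```text
clock: 3.92
position: [0.47, -0.1154, 0.1428]
ee_rot: [0.928, 0.372, -0.002, -0.0]
ft_force: [0.3, -0.2, 0.5]
grip_width: 0.496
grasp_force: 0.0
{'clock': 3.917, 'position': [0.47, -0.115, 0.143], 'ee_rot': [0.928, 0.372, -0.002, -0.0], 'joint_pos': [-0.511, 0.095, 0.697, 1.965, -0.066, 1.107, -0.595], 'ft_force': [0.335, -0.195, 0.478], 'grip_width': 0.496, 'grasp_force': 0.0}
dial_grip [([0.463, -0.119, 0.089], 0.77)]
```

View pics/w2.png

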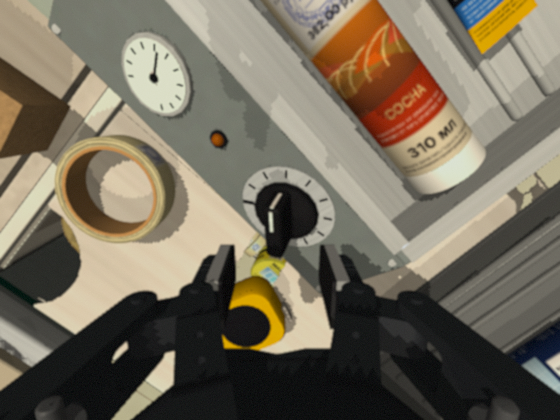

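The bar, at about (280,220), stands upright between the jaws, and the dial skirt is centred at about (287,208). I'll descend and close on it.

```bash
python3 -m jog '{"offset":[[0,0,-0.017],[0,0,-0.017],[0,0,-0.015],[0,0,0],[0,0,0],[0,0,0],[0,0,0],[0,0,0]],"yaw":[0,0,0,0,0,0,0,0],"jaw":[0.5,0.5,0.5,0.5,1,1,1,1]}' 20
python3 -m jog '{"offset":[[0,0,0],[0,0,0],[0,0,0],[0,0,0]],"yaw":[0,0,7,7],"jaw":[1,1,1,1]}' 20
```

```text
clock: 4.68
position: [0.4704, -0.1135, 0.0959]
ee_rot: [0.928, 0.371, 0.0, -0.002]
ft_force: [-8.7, 7.1, 11.5]
grip_width: 0.154
grasp_force: 19.6
clock: 5.02
position: [0.4696, -0.1125, 0.0952]
ee_rot: [0.875, 0.484, -0.0, -0.003]
ft_force: [-10.8, 13.2, 3.4]
grip_width: 0.158
grasp_force: 24.1
```

```bash
python3 -m jog '{"offset":[[-0.001,0.002,0],[-0.001,0.002,0],[0,0,0],[0,0,0],[0,0,0]],"yaw":[7,7,7,7,0],"jaw":[1,1,1,1,1]}' 20
python3 - <<'E'
from h import *
print(manip.get_obs()["torque"])
E
```

```text
clock: 5.43
position: [0.4665, -0.1108, 0.0946]
ee_rot: [0.731, 0.682, -0.001, -0.002]
ft_force: [-11.6, 2.0, 2.3]
grip_width: 0.154
grasp_force: 19.5
[ 0.53451961  2.42785627 -0.11517292]
```

```bash
python3 -m jog '{"offset":[[-0.002,0,0],[-0.001,0,0],[0,0,0],[0,0,0],[0,0,0],[0,0,0]],"yaw":[7,7,7,7,7,0],"jaw":[1,1,1,1,1,1]}' 20
python3 - <<'E'
from h import *
print(manip.get_obs()["torque"])
E
```

```text
clock: 5.93
position: [0.4637, -0.1109, 0.0963]
ee_rot: [0.493, 0.87, 0.0, -0.002]
ft_force: [-20.7, 5.9, 27.1]
grip_width: 0.072
grasp_force: 24.2
[ 0.85571049  4.67803232 -0.25372965]
```

```bash
python3 -m jog '{"offset":[[0,0,0],[0,0,0],[0,0,0.03],[0,0,0.03]],"yaw":[0,0,0,0],"jaw":[0.5,0.5,0.5,0.5]}' 20
python3 - <<'E'
from h import *
o=manip.get_obs(); p=manip.camera("wrist"); T,K=wcam(p,o); st(); best(p,["dial_grip"])
save({"frame":cv2.resize(p["frame"][130:300,180:380],None,fx=3.5,fy=3.5)},"w3.png")
w=np.radians(-3.5);s=np.radians(28);f=np.array([np.cos(w),np.sin(w),0]);n=-np.sin(s)*f+np.cos(s)*np.array([0,0,1])
u=np.cos(s)*f+np.sin(s)*np.array([0,0,1]); l=np.cross(n,u)
np.savez("f.npz",T=T,K=K,n=n,u=u,l=l)
E
```

```text
clock: 6.27
position: [0.4651, -0.1116, 0.1553]
ee_rot: [0.496, 0.868, -0.001, -0.0]
ft_force: [0.4, 0.6, 1.2]
grip_width: 0.497
grasp_force: 0.0
{'clock': 6.317, 'position': [0.468, -0.112, 0.162], 'ee_rot': [0.496, 0.868, 0.002, 0.003], 'joint_pos': [-0.39, 0.053, 0.552, 1.951, -0.031, 1.138, 0.707], 'ft_force': [3.969, -2.096, 6.733], 'grip_width': 0.503, 'grasp_force': 0.0}
dial_grip [([0.466, -0.122, 0.086], 0.88)]
```

View pics/w3.png

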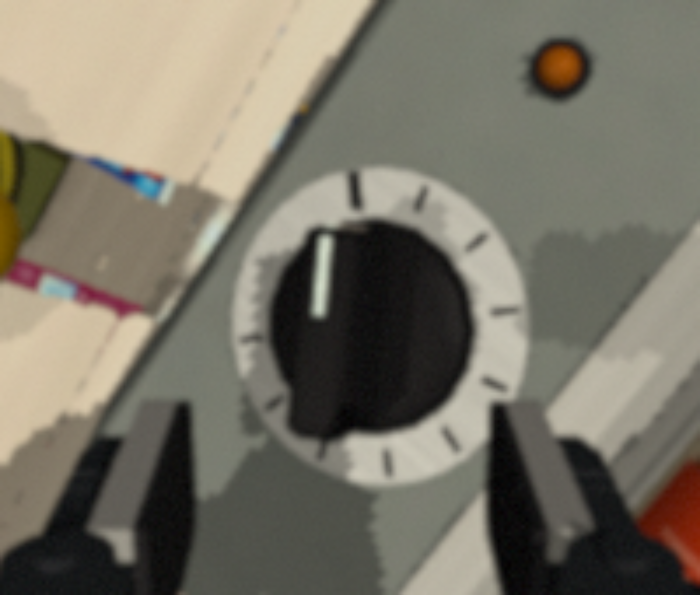

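```bash
python3 - <<'E'
from h import *
d=np.load("f.npz"); T,K,n,u,l=(d[k] for k in "TKnul")
px=lambda a:np.array(a)/3.5+[180,130]
g=np.array([.468,-.113,.087])
for a,h in(([[318,317],[325,237]],.011),([[380,325],[354,190]],-.019)):
    q=p2w(T,K,px(a),n,(g+h*n)@n); e=q[1]-q[0]; print(np.degrees(np.arctan2(e@l,e@u)))
E
python3 -m jog '{"offset":[[0,0,-0.03],[0,0,-0.02],[0,0,-0.014],[0,0,0],[0,0,0],[0,0,0],[0,0,0],[0,0,0],[0,0,0],[0,0,0]],"yaw":[0,0,0,0,7,7,7,7,0,0],"jaw":[0.7,0.7,0.7,0.7,0.7,0.7,0.7,0.7,0.7,0.7]}' 20
```

```text
122.05718436968455
139.22191529684434
clock: 7.2
position: [0.4638, -0.1122, 0.0908]
ee_rot: [0.271, 0.962, -0.001, -0.002]
ft_force: [-10.0, -2.6, 2.1]
grip_width: 0.303
grasp_force: 4.5
```

```bash
python3 -m jog '{"offset":[[0,0,0],[0,0,0],[0,0,0],[0,0,0]],"yaw":[7,7,0,0],"jaw":[0.7,0.7,0.7,0.7]}' 20
python3 - <<'E'
from h import *
print(manip.get_obs()["torque"])
E
python3 -m jog '{"offset":[[0,0,0.02],[0,0,0.03],[0,0,0.025],[0,0,0],[0,0,0]],"yaw":[-7,-7,-7,-7,-7],"jaw":[0.5,0.5,0.5,0.5,0.5]}'
python3 - <<'E'
from h import *
o=manip.get_obs(); p=manip.camera("wrist"); st()
T,K=wcam(p,o); c=w2p(T,K,np.array([.468,-.113,.087]))[0].astype(int);print(c)
x,y=max(c[0]-90,0),max(c[1]-80,0)
save({"frame":cv2.resize(p["frame"][y:y+160,x:x+180],None,fx=3.5,fy=3.5)},"w4.png")
np.savez("f2.npz",T=T,K=K,o=[x,y])
E
```

```text
clock: 7.53
position: [0.4611, -0.1133, 0.0902]
ee_rot: [0.153, 0.988, -0.001, -0.005]
ft_force: [-22.2, -5.4, 8.9]
grip_width: 0.295
grasp_force: 12.1
[-1.1307626   4.61622369 -0.43961065]
clock: 7.95
position: [0.4674, -0.1117, 0.1685]
ee_rot: [0.445, 0.896, 0.001, 0.002]
ft_force: [-0.4, 0.6, -0.3]
grip_width: 0.498
grasp_force: 0.0
{'clock': 8.0, 'position': [0.467, -0.112, 0.168], 'ee_rot': [0.449, 0.894, 0.001, 0.002], 'joint_pos': [-0.36, 0.045, 0.518, 1.944, -0.025, 1.155, 0.807], 'ft_force': [-0.511, -0.279, -0.044], 'grip_width': 0.497, 'grasp_force': 0.0}
[275 209]
```

View pics/w4.png

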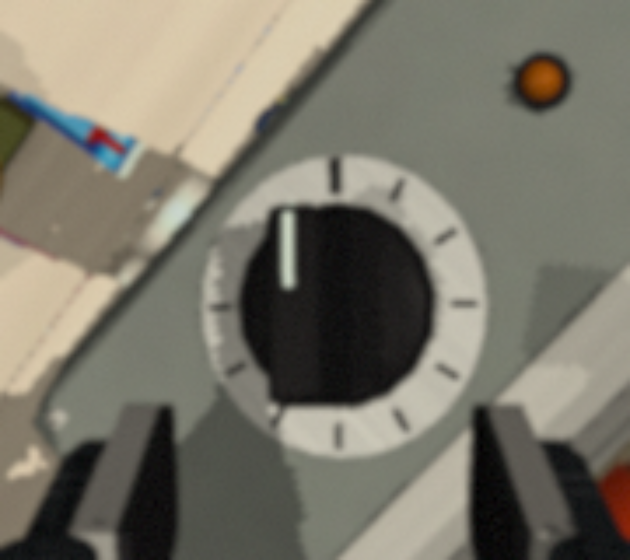

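The bold off tick is at about (335,177), and the pointer line at x=288 is parallel to it. I'll check numerically.

```bash
python3 - <<'E'
from h import *
d=np.load("f.npz"); n,u,l=(d[k] for k in "nul"); d=np.load("f2.npz"); T,K,O=d["T"],d["K"],d["o"]
g=np.array([.468,-.113,.087])
for a,h in(([[288,288],[288,210]],.011),([[335,193],[335,160]],-.019),([[345,307],[335,177]],-.019)):
    q=p2w(T,K,np.array(a)/3.5+O,n,(g+h*n)@n); e=q[1]-q[0]; print(np.degrees(np.arctan2(e@l,e@u)))
q=p2w(T,K,np.array([[270,405],[280,207]])/3.5+O,n,(g+.011*n)@n);e=q[1]-q[0];print(np.degrees(np.arctan2(e@l,e@u)))
E
```

```text
134.29066504098688
134.1918257144549
138.83700177969894
131.17625169556882
```

The dial is at its stop: the pointer is at about 134° against 135° for off. Next is the cartridge.

```bash
python3 -m jog '{"offset":[[0.0195,0.0083,0],[0.0195,0.0083,0],[0.0195,0.0083,0],[0.0195,0.0083,0],[0.0195,0.0083,0],[0.0195,0.0083,0],[0,0,0],[0,0,0]],"yaw":[-6.7,-6.7,-6.7,-6.7,-6.7,-6.7,0,0],"jaw":[0.22,0.22,0.22,0.22,0.22,0.22,0.22,0.22]}' 20
python3 - <<'E'
from h import *
o=manip.get_obs(); p=manip.camera("wrist"); st(); best(p,["cartridge_mid","glue_tube_mid"])
M=R.from_quat(o["ee_rot"]).as_matrix();print(M[:,1])
T,K=wcam(p,o)
m=manip.masks_of(p,"cartridge")[0]; ys,xs=np.nonzero(m["region"])
W=p2w(T,K,np.c_[xs,ys],np.array([0,0,1.]),.0778)[:,:2].astype(np.float32)
r=cv2.minAreaRect(W);print(m["score"],r)
E
```

```text
clock: 8.67
position: [0.5835, -0.0611, 0.1657]
ee_rot: [0.722, 0.692, -0.0, 0.0]
ft_force: [-0.0, 0.6, 0.2]
grip_width: 0.782
grasp_force: 0.0
{'clock': 8.717, 'position': [0.583, -0.062, 0.166], 'ee_rot': [0.722, 0.692, -0.0, 0.0], 'joint_pos': [-0.423, 0.315, 0.546, 1.68, -0.173, 1.195, 0.122], 'ft_force': [-0.274, -0.857, 0.549], 'grip_width': 0.779, 'grasp_force': 0.0}
cartridge_mid [([0.584, -0.058, 0.076], 0.8)]
glue_tube_mid [([0.669, -0.073, 0.068], 0.78), ([0.357, -0.178, -0.002], 0.2)]
[ 9.99108087e-01 -4.22250063e-02  2.83128999e-04]
0.96 ((0.5834837555885315, -0.07005597651004791), (0.2575320601463318, 0.05059230700135231), 86.5407943725586)
```

```bash
python3 -m jog '{"offset":[[0,0,-0.03],[0,0,-0.03],[0,0,-0.025],[0,0,-0.015],[0,0,-0.01],[0,0,0],[0,0,0],[0,0,0],[0,0,0],[0,0,0],[0,0,0]],"yaw":[0,0,0,0,0,0,0,0,0,0,0],"jaw":[0.22,0.22,0.22,0.22,0.22,0.22,0.22,1,1,1,1]}' 45
```

```text
clock: 9.78
position: [0.5834, -0.0617, 0.0571]
ee_rot: [0.724, 0.69, 0.001, 0.0]
ft_force: [-3.3, 0.7, 6.3]
grip_width: 0.587
grasp_force: 46.1
```

```bash
python3 -m jog '{"offset":[[0,0,0.01],[0,0,0.02],[0,0,0.03],[0,0,0.03],[0,0,0.02],[0,0,0.01],[0,0,0],[0,0,0]],"yaw":[0,0,0,0,0,0,0,0],"jaw":[1,1,1,1,1,1,1,1]}' 45
python3 - <<'E'
from h import *
st(); z=np.array([0,0,1.])
for c in("scene","side"):
    p=manip.camera(c); A=np.array(p["attitude"]); A=A if A.shape==(3,3) else R.from_quat(A).as_matrix()
    T=np.eye(4);T[:3,:3]=A;T[:3,3]=p["eye"];K=np.array(p["camera_matrix"])
    best(p,["cartridge_mid","long_tray","short_tray","stock_cartridge_mid","stock_tube_mid"])
    for nm,zz in(("long_tray",.038),("short_tray",.038),("stock_cartridge_mid",.033),("stock_tube_mid",.025)):
        m=manip.masks_of(p,nm)
        if nm.startswith("stock"): 
            for q in m[:2]:
                ys,xs=np.nonzero(q["region"]);W=p2w(T,K,np.c_[xs,ys],z,zz)[:,:2].astype(np.float32)
                r=cv2.minAreaRect(W);print(c,nm,round(q["score"],2),np.round(r[0],3),np.round(r[1],3),round(r[2],1))
        else:
            ys,xs=np.nonzero(m[0]["region"]);W=p2w(T,K,np.c_[xs,ys],z,zz)[:,:2].astype(np.float32)
            r=cv2.minAreaRect(W);print(c,nm,round(m[0]["score"],2),np.round(r[0],3),np.round(r[1],3),round(r[2],1))
E
```

```text
clock: 10.45
position: [0.5826, -0.0614, 0.1751]
ee_rot: [0.723, 0.691, 0.0, -0.0]
ft_force: [-0.3, -0.4, -4.8]
grip_width: 0.592
grasp_force: 48.0
{'clock': 10.45, 'position': [0.583, -0.061, 0.175], 'ee_rot': [0.723, 0.691, 0.0, -0.0], 'joint_pos': [-0.427, 0.306, 0.551, 1.67, -0.169, 1.213, 0.116], 'ft_force': [-0.292, -0.443, -4.808], 'grip_width': 0.592, 'grasp_force': 47.97}
cartridge_mid [([0.583, -0.063, 0.195], 0.8)]
long_tray [([0.535, -0.388, 0.0], 0.98), ([0.585, -0.063, 0.001], 0.27)]
short_tray [([0.499, 0.294, 0.001], 0.76), ([0.582, -0.057, 0.167], 0.56)]
stock_cartridge_mid [([0.531, -0.448, 0.036], 0.75), ([0.585, -0.064, 0.001], 0.38)]
stock_tube_mid [([0.516, 0.238, 0.019], 0.77)]
scene long_tray 0.9 [ 0.522 -0.391] [0.187 0.303] 88.5
scene short_tray 0.58 [0.488 0.279] [0.208 0.214] 88.9
scene stock_tube_mid 0.58 [0.511 0.232] [0.034 0.132] 89.6
cartridge_mid [([0.582, -0.06, 0.196], 0.81), ([0.581, -0.062, 0.173], 0.36)]
long_tray [([0.532, -0.385, -0.0], 0.9)]
short_tray [([0.505, 0.289, -0.004], 0.66)]
stock_cartridge_mid [([0.533, -0.437, 0.034], 0.66), ([0.503, 0.284, -0.003], 0.46)]
stock_tube_mid [([0.354, -0.18, 0.001], 0.7), ([0.533, -0.439, 0.035], 0.69)]
side long_tray 0.92 [ 0.532 -0.407] [0.229 0.287] 88.2
side short_tray 0.62 [0.498 0.257] [0.264 0.197] 88.5
side stock_cartridge_mid 0.9 [ 0.531 -0.435] [0.075 0.241] 89.0
side stock_cartridge_mid 0.68 [0.685 0.013] [0.162 0.042] 85.7
```

```bash
python3 -m jog '{"offset":[[-0.0034,-0.0214,0],[-0.0034,-0.0214,0],[-0.0034,-0.0214,0],[-0.0034,-0.0214,0],[-0.0034,-0.0214,0],[-0.0034,-0.0214,0],[-0.0034,-0.0214,0],[-0.0034,-0.0214,0],[-0.0034,-0.0214,0],[-0.0034,-0.0214,0],[-0.0034,-0.0214,0],[-0.0034,-0.0214,0],[-0.0034,-0.0214,0],[-0.0034,-0.0214,0],[0,0,0],[0,0,0]],"yaw":[-6.35,-6.35,-6.35,-6.35,-6.35,-6.35,-6.35,-6.35,-6.35,-6.35,-6.35,-6.35,-6.35,-6.35,0,0],"jaw":[1,1,1,1,1,1,1,1,1,1,1,1,1,1,1,1]}' 45
python3 - <<'E'
from h import *
o=manip.get_obs(); st(); print(R.from_quat(o["ee_rot"]).as_matrix()[:,1])
p=manip.camera("wrist"); best(p,["long_tray","stock_cartridge_mid","cartridge_mid"]); save(p,"w5.png")
p=manip.camera("side"); best(p,["cartridge_mid","long_tray","stock_cartridge_mid"])
E
```

```text
clock: 12.78
position: [0.5344, -0.3625, 0.1752]
ee_rot: [1.0, -0.015, -0.0, 0.0]
ft_force: [-0.4, -0.2, -3.9]
grip_width: 0.585
grasp_force: 48.1
{'clock': 12.783, 'position': [0.534, -0.362, 0.175], 'ee_rot': [1.0, -0.015, -0.0, 0.0], 'joint_pos': [-0.11, 0.542, 0.896, 1.514, -0.431, 1.294, -0.766], 'ft_force': [-0.391, -0.194, -3.878], 'grip_width': 0.585, 'grasp_force': 48.092}
[-2.91803169e-02 -9.99573788e-01  8.67032111e-04]
long_tray []
stock_cartridge_mid [([0.534, -0.438, 0.034], 0.72), ([0.534, -0.362, 0.168], 0.51)]
cartridge_mid [([0.538, -0.364, 0.195], 0.86)]
cartridge_mid [([0.536, -0.362, 0.197], 0.83)]
long_tray [([0.531, -0.385, 0.001], 0.67)]
stock_cartridge_mid [([0.53, -0.437, 0.032], 0.89)]
```

View pics/w5.png

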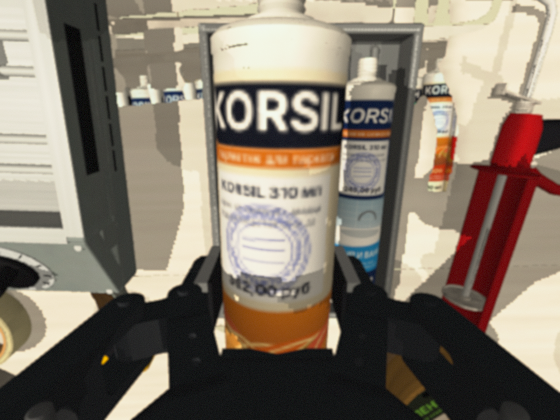

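The held cartridge is parallel to the tray (walls at x=205 and x=420) and left of the stock at about (365,150), so it lines up with the free cradle. I'll lower it.

```bash
python3 -m jog '{"offset":[[0,0,-0.025],[0,0,-0.03],[0,0,-0.03],[0,0,-0.03],[0,0,-0.02],[0,0,-0.01],[0,0,-0.005],[0,0,-0.002],[0,0,0],[0,0,0]],"yaw":[0,0,0,0,0,0,0,0,0,0],"jaw":[1,1,1,1,1,1,1,1,1,1]}' 45
python3 -m jog '{"offset":[[0,0,-0.003],[0,0,-0.003],[0,0,-0.002],[0,0,0],[0,0,0]],"yaw":[0,0,0,0,0],"jaw":[1,1,1,1,1]}'
```

```text
clock: 14.02
position: [0.5359, -0.3617, 0.0248]
ee_rot: [1.0, -0.014, 0.001, 0.001]
ft_force: [-0.1, -0.4, -3.8]
grip_width: 0.596
grasp_force: 48.1
clock: 14.43
position: [0.5351, -0.3611, 0.0152]
ee_rot: [1.0, -0.014, -0.0, -0.0]
ft_force: [-0.4, -0.6, -3.5]
grip_width: 0.59
grasp_force: 48.1
```

```bash
python3 -m jog '{"offset":[[0,0,-0.002],[0,0,-0.001],[0,0,0],[0,0,0]],"yaw":[0,0,0,0],"jaw":[1,1,1,1]}'
```

```text
clock: 14.77
position: [0.5355, -0.3614, 0.0131]
ee_rot: [1.0, -0.014, 0.0, 0.0]
ft_force: [-1.8, 2.4, 5.5]
grip_width: 0.592
grasp_force: 48.7
```

```bash
python3 -m jog '{"offset":[[0,0,0],[0,0,0],[0,0,0],[0,0,0.015],[0,0,0.03],[0,0,0.04],[0,0,0.04],[0,0,0.03],[0,0,0],[0,0,0]],"yaw":[0,0,0,0,0,0,0,0,0,0],"jaw":[0.3,0.28,0.28,0.28,0.28,0.28,0.28,0.28,0.28,0.28]}' 20
python3 - <<'E'
from h import *
p=manip.camera("wrist");best(p,["cartridge_mid","stock_cartridge_mid","long_tray"])
for c in("scene","side"):
    p=manip.camera(c);best(p,["cartridge_mid","stock_cartridge_mid","glue_tube_mid"])
st()
E
```

```text
clock: 15.6
position: [0.5359, -0.362, 0.1702]
ee_rot: [1.0, -0.014, 0.002, 0.001]
ft_force: [-0.2, 0.5, -0.9]
grip_width: 0.722
grasp_force: 0.0
cartridge_mid [([0.54, -0.366, 0.031], 0.87)]
stock_cartridge_mid [([0.536, -0.438, 0.031], 0.82), ([0.539, -0.365, 0.033], 0.17)]
long_tray [([0.529, -0.391, 0.003], 0.69)]
cartridge_mid [([0.54, -0.366, 0.034], 0.65)]
stock_cartridge_mid [([0.532, -0.441, 0.034], 0.74)]
glue_tube_mid [([0.66, -0.071, 0.07], 0.63)]
cartridge_mid [([0.534, -0.366, 0.033], 0.94), ([0.371, 0.107, 0.002], 0.72)]
stock_cartridge_mid []
glue_tube_mid [([0.662, -0.069, 0.071], 0.76), ([0.503, 0.291, -0.002], 0.63)]
{'clock': 16.2, 'position': [0.535, -0.361, 0.167], 'ee_rot': [1.0, -0.014, -0.0, 0.0], 'joint_pos': [-0.11, 0.548, 0.892, 1.523, -0.437, 1.281, -0.762], 'ft_force': [0.944, 0.847, 0.502], 'grip_width': 0.724, 'grasp_force': 0.0}
```

```bash
python3 -m jog '{"offset":[[0.009,0.0208,0],[0.009,0.0208,0],[0.009,0.0208,0],[0.009,0.0208,0],[0.009,0.0208,0],[0.009,0.0208,0],[0.009,0.0208,0],[0.009,0.0208,0],[0.009,0.0208,0],[0.009,0.0208,0],[0.009,0.0208,0],[0.009,0.0208,0],[0.009,0.0208,0],[0.009,0.0208,0],[0,0,0],[0,0,0]],"yaw":[6.3,6.3,6.3,6.3,6.3,6.3,6.3,6.3,6.3,6.3,6.3,6.3,6.3,6.3,0,0],"jaw":[0.35,0.35,0.35,0.35,0.35,0.35,0.35,0.35,0.35,0.35,0.35,0.35,0.35,0.35,0.35,0.35]}' 20
python3 - <<'E'
from h import *
o=manip.get_obs(); p=manip.camera("wrist"); best(p,["glue_tube_mid"]);st()
print(R.from_quat(o["ee_rot"]).as_matrix()[:,1])
T,K=wcam(p,o)
m=manip.masks_of(p,"glue_tube")[0]; ys,xs=np.nonzero(m["region"])
W=p2w(T,K,np.c_[xs,ys],np.array([0,0,1.]),.08)[:,:2].astype(np.float32)
r=cv2.minAreaRect(W);print(m["score"],r)
E
```

```text
clock: 17.53
position: [0.6615, -0.0684, 0.167]
ee_rot: [0.727, 0.687, 0.0, -0.0]
ft_force: [-0.5, -0.6, 0.7]
grip_width: 0.652
grasp_force: 0.0
glue_tube_mid [([0.669, -0.069, 0.067], 0.97)]
{'clock': 17.633, 'position': [0.661, -0.071, 0.167], 'ee_rot': [0.728, 0.685, -0.0, 0.0], 'joint_pos': [-0.334, 0.492, 0.519, 1.453, -0.248, 1.262, 0.147], 'ft_force': [-0.333, -0.68, 0.301], 'grip_width': 0.649, 'grasp_force': 0.0}
[ 9.98377421e-01 -5.69424134e-02 -2.95588152e-04]Traceback (most recent call last):
  File "<stdin>", line 5, in <module>
IndexError: list index out of range
```

```bash
python3 -m jog '{"offset":[[0.001,0,-0.03],[0.001,0,-0.03],[0,0,-0.025],[0,0,-0.015],[0,0,-0.01],[0,0,0],[0,0,0],[0,0,0],[0,0,0],[0,0,0],[0,0,0]],"yaw":[0,0,0,0,0,0,0,0,0,0,0],"jaw":[0.35,0.35,0.35,0.35,0.35,0.35,0.35,1,1,1,1]}' 25
```

```text
clock: 18.6
position: [0.6642, -0.0704, 0.059]
ee_rot: [0.728, 0.686, 0.001, 0.001]
ft_force: [-1.9, -0.5, 6.8]
grip_width: 0.462
grasp_force: 26.0
```

```bash
python3 -m jog '{"offset":[[0,0,0.01],[0,0,0.02],[0,0,0.03],[0,0,0.03],[0,0,0.03],[0,0,0]],"yaw":[0,0,0,0,0,0],"jaw":[1,1,1,1,1,1]}' 25
python3 -m jog '{"offset":[[-0.0108,0.0258,0],[-0.0108,0.0258,0],[-0.0108,0.0258,0],[-0.0108,0.0258,0],[-0.0108,0.0258,0],[-0.0108,0.0258,0],[-0.0108,0.0258,0],[-0.0108,0.0258,0],[-0.0108,0.0258,0],[-0.0108,0.0258,0],[-0.0108,0.0258,0],[-0.0108,0.0258,0],[-0.0108,0.0258,0],[-0.0108,0.0258,0],[-0.0108,0.0258,0],[0,0,0],[0,0,0]],"yaw":[6.13,6.13,6.13,6.13,6.13,6.13,6.13,6.13,6.13,6.13,6.13,6.13,6.13,6.13,6.13,0,0],"jaw":[1,1,1,1,1,1,1,1,1,1,1,1,1,1,1,1,1]}' 25
python3 - <<'E'
from h import *
st()
for c in("wrist","scene"):
    p=manip.camera(c);best(p,["glue_tube_mid","stock_tube_mid","short_tray"])
    if c=="wrist":save(p,"w6.png")
E
```

```text
clock: 19.1
position: [0.6659, -0.0706, 0.185]
ee_rot: [0.728, 0.686, 0.004, 0.003]
ft_force: [1.4, -0.2, -0.5]
grip_width: 0.465
grasp_force: 25.4
clock: 20.52
position: [0.5002, 0.3187, 0.1777]
ee_rot: [0.011, 1.0, 0.0, -0.0]
ft_force: [0.7, -1.2, -0.2]
grip_width: 0.462
grasp_force: 25.5
{'clock': 20.517, 'position': [0.5, 0.319, 0.178], 'ee_rot': [0.011, 1.0, 0.0, -0.0], 'joint_pos': [-0.728, 0.294, 0.101, 1.628, -0.032, 1.222, 0.929], 'ft_force': [0.735, -1.217, -0.157], 'grip_width': 0.462, 'grasp_force': 25.475}
glue_tube_mid [([0.506, 0.319, 0.188], 0.68)]
stock_tube_mid [([0.514, 0.235, 0.02], 0.91), ([0.368, 0.104, -0.002], 0.72)]
short_tray [([0.499, 0.288, 0.0], 0.77)]
glue_tube_mid [([0.501, 0.318, 0.189], 0.66)]
stock_tube_mid [([0.514, 0.239, 0.021], 0.77), ([0.375, -0.007, -0.004], 0.61)]
short_tray [([0.501, 0.293, 0.0], 0.69)]
```

View pics/w6.png

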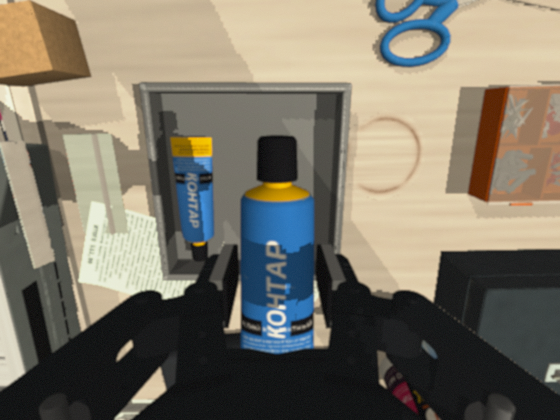

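The held tube at about (278,250) is aligned with the tray, and the stock tube at about (195,195) is well clear. I'll lower it.

```bash
python3 -m jog '{"offset":[[0,0,-0.025],[0,0,-0.03],[0,0,-0.03],[0,0,-0.03],[0,0,-0.025],[0,0,-0.015],[0,0,-0.007],[0,0,-0.002],[0,0,0],[0,0,0]],"yaw":[0,0,0,0,0,0,0,0,0,0],"jaw":[1,1,1,1,1,1,1,1,1,1]}' 25
python3 -m jog '{"offset":[[0,0,-0.002],[0,0,-0.002],[0,0,0],[0,0,0]],"yaw":[0,0,0,0],"jaw":[1,1,1,1]}'
```

```text
clock: 21.75
position: [0.502, 0.3175, 0.0146]
ee_rot: [0.013, 1.0, 0.001, 0.001]
ft_force: [-0.2, -0.8, 0.6]
grip_width: 0.463
grasp_force: 25.5
clock: 22.08
position: [0.5012, 0.3171, 0.0096]
ee_rot: [0.012, 1.0, 0.0, 0.0]
ft_force: [-0.2, 0.7, -0.9]
grip_width: 0.464
grasp_force: 25.5
```

```bash
python3 -m jog '{"offset":[[0,0,-0.001],[0,0,-0.001],[0,0,0],[0,0,0]],"yaw":[0,0,0,0],"jaw":[1,1,1,1]}'
```

```text
clock: 22.42
position: [0.5014, 0.3172, 0.009]
ee_rot: [0.012, 1.0, 0.0, 0.0]
ft_force: [-6.2, -3.7, 17.1]
grip_width: 0.464
grasp_force: 27.6
```

Contact. I'll release, lift away and verify.

```bash
python3 -m jog '{"offset":[[0,0,0.001],[0,0,0],[0,0,0],[0,0,0],[0,0,0.015],[0,0,0.03],[0,0,0.04],[0,0,0.04],[0,0,0.03],[0,0,0],[0,0,0],[0,0,0],[0,0,0]],"yaw":[0,0,0,0,0,0,0,0,0,0,0,0,0],"jaw":[0.4,0.4,0.4,0.4,0.4,0.4,0.4,0.4,0.4,0.4,0.4,0.4,0.4]}' 20
python3 - <<'E'
from h import *
st()
for c in("wrist","scene","side"):
    p=manip.camera(c);print(c);best(p,["glue_tube_mid","stock_tube_mid","cartridge_mid","stock_cartridge_mid","dial_grip","tape_measure","masking_roll","kraft_carton"])
    if c=="scene":save(p,"scene9.png")
E
```

```text
clock: 23.5
position: [0.5004, 0.3165, 0.1616]
ee_rot: [0.012, 1.0, -0.001, -0.001]
ft_force: [-0.8, -0.1, -1.3]
grip_width: 0.598
grasp_force: 0.0
{'clock': 23.5, 'position': [0.5, 0.317, 0.162], 'ee_rot': [0.012, 1.0, -0.001, -0.001], 'joint_pos': [-0.726, 0.307, 0.103, 1.646, -0.033, 1.193, 0.93], 'ft_force': [-0.787, -0.11, -1.292], 'grip_width': 0.598, 'grasp_force': 0.0}
wrist
glue_tube_mid [([0.509, 0.315, 0.019], 0.7), ([0.503, 0.32, 0.009], 0.21)]
stock_tube_mid [([0.513, 0.233, 0.023], 0.75)]
cartridge_mid []
stock_cartridge_mid []
dial_grip []
tape_measure []
masking_roll []
kraft_carton [([0.366, 0.104, -0.001], 0.58), ([0.509, 0.318, 0.017], 0.3)]
scene
glue_tube_mid []
stock_tube_mid [([0.518, 0.238, 0.019], 0.77), ([0.359, -0.18, -0.001], 0.6)]
cartridge_mid [([0.54, -0.366, 0.032], 0.85)]
stock_cartridge_mid [([0.532, -0.443, 0.036], 0.86)]
dial_grip [([0.469, -0.115, 0.086], 0.79), ([0.585, -0.066, 0.0], 0.46)]
tape_measure [([0.356, -0.182, -0.003], 0.91), ([0.501, 0.314, 0.004], 0.6)]
masking_roll [([0.376, -0.008, -0.002], 0.95)]
kraft_carton [([0.37, 0.104, 0.002], 0.72), ([0.54, -0.365, 0.031], 0.29)]
side
glue_tube_mid [([0.505, 0.321, 0.018], 0.78)]
stock_tube_mid [([0.51, 0.232, 0.02], 0.52)]
cartridge_mid [([0.534, -0.364, 0.034], 0.91)]
stock_cartridge_mid [([0.533, -0.441, 0.031], 0.69)]
dial_grip [([0.471, -0.118, 0.086], 0.46)]
tape_measure [([0.356, -0.18, -0.001], 0.84)]
masking_roll [([0.373, -0.008, -0.002], 0.63)]
kraft_carton [([0.375, 0.106, 0.003], 0.76), ([0.585, -0.067, -0.005], 0.58)]
```

View pics/scene9.png

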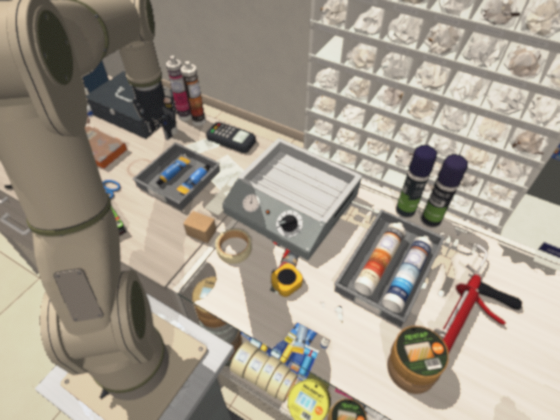

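Both items lie in their trays: the cartridge at (378,262) and the tube at (172,170). The warmer is empty, the dial is off, and nothing else has moved.

```bash
python3 -c "
from workcell import manip
print(manip.hand_in())"
```

```text
the job is handed in; nothing more can be done
None
```

The thermostat dial is at its off stop, the sealant cartridge is in the long tray and the glue tube in the short tray, each beside its stock. Nothing else was visibly disturbed, and I handed the job in at about 23.5 s without being shown a verdict.

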